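# Load the glaze-test tray

### The arm

A 6-joint arm with a two-finger parallel gripper is mounted at the origin on the work surface; the furniture and walls round the work are solid. World frame = base frame: x ahead of the robot, y to its left, z up, the work surface at z = 0. Lengths are in mm, angles in rad, forces in N, time in s.
With the tool pointing down it reaches from about 150 to 775 mm from the base axis. Payload 6.1 kg.
Tool frame: the origin (TCP) lies on the centre line of the jaws, within the pads' length; the fingertips stand 8 mm ahead of it and the grasp point (between the pads) lies 11 mm behind it (env.nose_length is the distance from the TCP to the fingertips, in mm); z points along the fingers, y is the line along which they close (so a half turn about z gives the same grasp; the last joint's range is limited). The gripper opens to 85 mm and grips with 20 to 120 N. Pads are 22 mm wide; open, the fingers measure 114 mm over their backs; the gripper's body (76 mm by 85 mm) begins 54 mm behind the grasp point. The pads swing forward as they close: fully open they stand 13 mm farther back than shut.
Start: joints at [-1.125, 0.126, -0.04, 1.405, 0, 1.571], TCP at [226.361, -473.676, 239.295] pointing down, gripper open.
Joint ranges: [-2.72, 2.72], [-0.95, 1.95], [-1.27, 1.35], [-1.78, 2.02], [-1.46, 1.47], [-3.14, 3.14]. Speed limits (rad/s): [2.39, 2.39, 3.01, 3.14, 3.14, 3.14].

### API

Orientations are given as a 3x3 rotation matrix whose columns are the frame's x, y, z axes.
In Python, from rig import env, cams, finder gives the robot as it stands.
- The arm moves only by the shell command python3 -m inch 'ROWS'. ROWS is JSON, a list of rows, each a list of 5 numbers: the shift along the world's x, y, z in m, then the turn about the world's z in degrees, then the opening, from -1 (shut) to 1 (fully open). In form: [[x, y, z, yaw, gripper], ...]. A call has 1 to 8 rows; each row is the pose to reach, as a shift and turn from the pose commanded when the call began; what a row does not reach only later rows make up. A row lasts 1/12 s, in which the tool goes at most 41.7 mm and 7.16 degrees, less where a joint would pass 70% of its speed; a pose out of reach is approached as far as the arm can. A call with a gripper value outside its range is refused whole. The fingers move at their own pace and stop on an object; the grip force is fixed at half the most. Time passes only in rows, so rows that repeat a pose let the fingers close. It gives the time, the measured TCP pose, the force, the opening and the grip force at its end, in the units of the state.
- env.get_obs(): the state, without advancing time (a new reading comes with each control period).
- cams.camera(name): name is "scene" or "top" or "wrist"; returns the picture (420x560x3 uint8, blue, green, red); there is no depth.
- cams.camera_info(name): a dict with "camera_matrix" (3x3 intrinsics, pixels), "R" (3x3) and "t" (3): a world point X has camera coordinates R X + t. Camera axes: x right, y down, z forward; pixel columns grow to the right and rows downward; lengths in mm; the calibration is good to about 2 mm. A picture is of the moment at which its call begins: read the wrist's pose just before it. camera_info takes no time and is no camera call; for the wrist camera it gives the pose at the moment of the call.
- env.close_job(): hands the job in; it is judged then, once.
Trained networks look in the newest picture that a camera, given by its name, has taken for a name from the list of things; names that differ only in an ending like _2 or _b are one class to them, and where a whole thing is asked for, a point or a joint stands for the part that bears it (a point fixed in the world has none). Each returns a list of dicts, best first, with "confidence" (0 to 1); they miss things now and then, are a little off and sometimes report something else, mostly with a low value. They report only what shows in the picture. A call takes as long as a camera call. They do not tell look-alikes from the thing itself.
- finder.spot_in(camera, name): "pixel" ([row, column] in pixels, amid what is visible of it).
- finder.masks_of(camera, name): "region" (420x560 bool, what is visible of it) and "pixel" ([row, column] in pixels, amid what is visible of it).
- finder.pinpoint(camera, name): "pixel" ([row, column] in pixels: a listed point, or the origin of a listed thing).
The state is a dict: "t": time; "joint_positions": joint angles; "joint_velocities": joint speeds; "tau": joint torques, N m; "position": TCP position; "tcp_rot": TCP orientation; "wrist_force": force on the tool from outside, world axes, zero at the start; "ft_torque": the same for the moment, N m; "grip_width": finger opening in mm; "grasp_force": force on a finger pad.
Only numpy, scipy, OpenCV 4.12 (cv2) and the standard library are available. Lean on these libraries where they do the work, as an engineer would, in place of code of your own. Each camera call takes 0.05 s, during which the arm holds its last target. There are 200 camera calls.

### The job

Load the wooden tray for the next glaze test: stand the larger of the two lidded glaze jars upright in the round nest, and the oblong kiln prop upright in the oblong nest, each fully down on the nest's floor. Set them down gently without dropping them, and leave the smaller jar standing where it is.

Things in the scene. Friction and masses are not known exactly. Their poses are not given: they have to be found in the camera images.
- jar_mid (a point): Centre, half-way up, of the larger lidded glaze jar: a round upright jar 56 mm in diameter and 75 mm high with its lid (the lid, the top 12 mm, is fixed to it and 52 mm across), about 0.2 kg, standing loose on the bench. z is up along the jar.
- prop_mid (a point): Centre, half-way up, of the kiln prop: a pale plain oblong block 70 x 30 mm in plan and 75 mm high with two 16 mm bores running down through it, about 0.28 kg, standing loose on the bench. x runs along its 70 mm side, y across its 30 mm side (grasp it across these 30 mm), z up.
- round_nest (a point): Centre of the floor of the round nest in the wooden tray. The tray is a light wooden block 182 x 88 mm and 22 mm high, screwed to the bench so that it does not move, but it may stand at any yaw. The round nest is a hole 72 mm in diameter and 16 mm deep; its floor is 6 mm above the bench. x and y are the tray's long and short sides, z is up; from here the oblong nest lies 87 mm along +x.
- oblong_nest (a point): Centre of the floor of the oblong nest in the same tray: a rectangular hole 16 mm deep, 86 mm long along x (the tray's long side) and 46 mm wide along y (across the tray); its floor is 6 mm above the bench. The prop's 70 mm side must therefore lie along this x. z is up.
- small_jar_mid (a point): Centre, half-way up, of the smaller lidded glaze jar, a bystander to be left alone: round, 50 mm in diameter, 62 mm high, standing loose on the bench. A fixed shelf hangs over the back of the bench, beyond x = 0.62 m, its underside 0.56 m above the bench: carry things low (fingertips about 0.15 m up) so that the wrist keeps clear of it.
Not all that is in view belongs to the job. Of the things shaped like the part that bears round_nest, the wooden one is meant. What is shaped like the part that bears small_jar_mid but blue is not meant.

How it is judged (in metres and radians):
At the end, for the whole second after the job is handed in: Larger jar in the round nest and prop in the oblong nest, each within 14 mm of the nest centre, its own centre 32 to 43 mm above the nest floor, upright within 0.15 rad, at rest (< 0.02 m/s); prop along the nest within 0.3 rad; smaller jar upright (0.15 rad) within 30 mm of its start (horizontal distance between jar_mid and round_nest below 0.014 m and z of jar_mid in the frame of round_nest between 0.032 and 0.043 m and angle between each of jar_mid, prop_mid, small_jar_mid's own z axis and vertical below 0.15 rad and horizontal distance between prop_mid and oblong_nest below 0.014 m and z of prop_mid in the frame of oblong_nest between 0.032 and 0.043 m and angle between the x axis of prop_mid and the x axis of oblong_nest, either way round below 0.3 rad and linear speed of each of jar, prop below 0.02 m/s and distance of small_jar_mid from where it was at the start of the episode below 0.03 m); the robot touches nothing.
It fails at once if the larger jar falls freely (out of the fingers and faster than 0.8 m/s, a drop of about 3 cm) (contact force between jar and the fingers below 0.05 N and linear speed of jar above 0.8 m/s).
It fails at once if the prop falls freely (out of the fingers and faster than 0.8 m/s, a drop of about 3 cm) (contact force between prop and the fingers below 0.05 N and linear speed of prop above 0.8 m/s).
It fails at once if the smaller jar is moved more than 30 mm or tipped more than 0.5 rad (distance of small_jar_mid from where it was at the start of the episode above 0.03 m or angle between small_jar_mid's own z axis and vertical above 0.5 rad).
It also fails if it takes over 54 s, if anything falls off the work surface, if the arm or the gripper's body presses on something with over 40 N, if the wrist force passes 120 N, or if a joint passes its speed limit or range.

## Working session

There is one attempt and no reset: what is moved stays moved. The work goes in short steps, Python scripts to look and compute and a shell command to move; the robot and the scene stay as the last step left them, time stands still between calls to the robot, and variables do not carry over. Pictures are saved under pics/ and viewed, at most 13 in all, crops included, and the job is handed in when it is done.

```bash
mkdir -p pics; cat > h.py <<'E'
import numpy as np, cv2
from rig import env, cams, finder
def ray(cam,px,z):
    i=cams.camera_info(cam);K=np.array(i["camera_matrix"]);R=np.array(i["R"]);t=np.array(i["t"]).ravel()
    d=R.T@np.linalg.solve(K,[px[1],px[0],1.]);c=-R.T@t
    return (c+d*(z-c[2])/d[2]).round(1)
E
python3 - <<'E'
from h import *
for c in("scene","top"):cv2.imwrite(f"pics/{c}0.png",cams.camera(c))
Z=dict(jar_mid=37.5,prop_mid=37.5,round_nest=6,oblong_nest=6,small_jar_mid=31)
for c in("top","scene"):
  for n,z in Z.items():
    for r in finder.pinpoint(c,n): print(c,n,np.round(r["pixel"]),round(r["confidence"],2),ray(c,r["pixel"],z))
o=env.get_obs();print(o["t"],o["position"],o["tcp_rot"],o["grip_width"])
E
```

```text
top jar_mid [171. 333.] 0.98 [ 463.3 -167.8   37.5]
top prop_mid [170. 286.] 0.6 [469.3 -52.5  37.5]
top round_nest [196. 176.] 0.95 [414.6 227.9   6. ]
top round_nest [299. 131.] 0.91 [158.6 340.6   6. ]
top oblong_nest [268. 153.] 0.94 [234.8 284.6   6. ]
top oblong_nest [170. 331.] 0.73 [ 470.6 -167.4    6. ]
top oblong_nest [161. 196.] 0.63 [501.6 175.3   6. ]
top small_jar_mid [153. 408.] 0.93 [ 504.4 -354.3   31. ]
top small_jar_mid [194. 382.] 0.66 [ 405.4 -287.7   31. ]
scene jar_mid [165. 282.] 0.69 [ 463.6 -159.7   37.5]
scene prop_mid [180. 248.] 0.81 [479.  -47.6  37.5]
scene round_nest [253. 178.] 0.88 [422.1 220.    6. ]
scene round_nest [365. 231.] 0.73 [157.5 325.1   6. ]
scene oblong_nest [230. 172.] 0.88 [493.1 180.7   6. ]
scene oblong_nest [321. 215.] 0.76 [237.8 285.5   6. ]
scene small_jar_mid [139. 310.] 0.8 [ 510.2 -347.2   31. ]
scene small_jar_mid [157. 328.] 0.55 [ 405.8 -291.4   31. ]
0.6 [ 226.3668064  -473.68562504  239.29303503] [[ 9.02266057e-01  4.31179733e-01  1.86916889e-05]
 [ 4.31179733e-01 -9.02266056e-01 -3.16005319e-05]
 [ 3.23936757e-06  3.65715648e-05 -9.99999999e-01]] 85.54916688721502
```

View pics/top0.png

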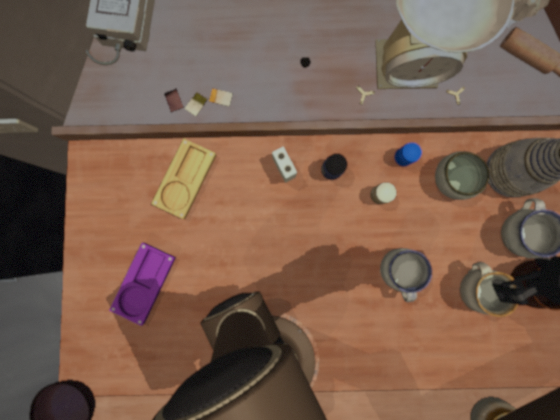

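View pics/scene0.png

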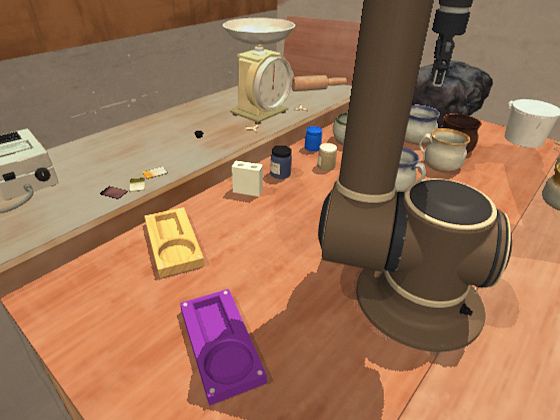

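Top view: the larger-jar candidate is the black-lidded jar at (166,334). The small pale jar at (193,385) is the bystander, and the blue one at (154,408) is the look-alike. The prop is at (163,285). Tray candidates are the yellow wooden one at (178,184) and the purple plastic one at (283,143). I choose the dark jar, the pale prop and the wooden tray, and check them in a close crop.

```bash
python3 - <<'E'
from h import *
im=cams.camera("top")
a=cv2.resize(im[125:225,140:300],None,fx=5,fy=5,interpolation=cv2.INTER_CUBIC)[:, :]
s=cams.camera("scene")
b=cv2.resize(s[120:205,220:355],None,fx=4,fy=4,interpolation=cv2.INTER_CUBIC)
t=cv2.resize(im[125:225,260:430],None,fx=3.2,fy=3.2,interpolation=cv2.INTER_CUBIC)
c=np.zeros((600,800,3),np.uint8);
a=cv2.resize(a,(400,250));c[:250,:400]=a;t=cv2.resize(t,(400,235));c[:235,400:]=t;c[255:595,:540]=b
cv2.imwrite("pics/crop.png",c)
E
```

```text
(no output)
```

View pics/crop.png

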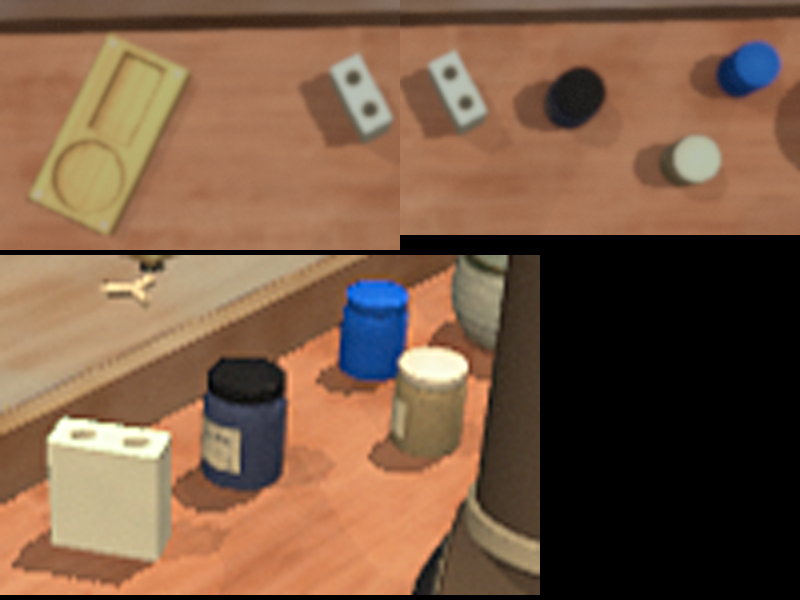

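```bash
python3 -m inch '[[0.03,0.04,0,-5,1],[0.06,0.08,0,-10,1],[0.09,0.12,0,-15,1],[0.12,0.16,0,-20,1],[0.15,0.2,0,-25,1],[0.17,0.23,0,-30,1],[0.19,0.26,0,-35,1],[0.2,0.29,0,-40,1]]'
```

```text
t: 1.37
position: [418.9, -199.8, 239.4]
tcp_rot: [[0.967, -0.254, 0.001], [-0.254, -0.967, -0.0], [0.001, 0.0, -1.0]]
wrist_force: [0.6, -1.2, 0.2]
grip_width: 85.3
grasp_force: 0.0
```

The crop confirms the dark-blue jar with the black lid is the larger one, and the prop with its two bores and the wooden tray are as described. Next is a look with the wrist camera.

```bash
cat > look.py <<'E'
from h import *
import sys
cv2.imwrite(f"pics/{sys.argv[1]}.png",cams.camera("wrist"))
Z=dict(jar_mid=37.5,prop_mid=37.5,round_nest=6,oblong_nest=6,small_jar_mid=31)
for n in sys.argv[2:]:
    for r in finder.pinpoint("wrist",n): print(n,np.round(r["pixel"]),round(r["confidence"],2),ray("wrist",r["pixel"],Z[n]))
    for r in finder.masks_of("wrist",n)[:1]:
        p=cv2.boundingRect(r["region"].astype(np.uint8)); print(" box x,y,w,h",p)
o=env.get_obs();print(o["t"],o["position"].round(1),o["joint_positions"].round(2))
E
python3 look.py w1 jar_mid prop_mid small_jar_mid
```

```text
box x,y,w,h (199, 107, 61, 61)
prop_mid [161. 125.] 0.86 [478.3 -52.9  37.5]
 box x,y,w,h (64, 124, 100, 79)
small_jar_mid [ 60. 404.] 0.94 [ 503.6 -358.8   31. ]
small_jar_mid [170. 356.] 0.56 [ 405.4 -293.4   31. ]
 box x,y,w,h (327, 143, 58, 55)
1.7167 [ 417.1 -202.3  239.3] [-0.45  0.01 -0.16  1.4  -0.    2.94]
```

View pics/w1.png

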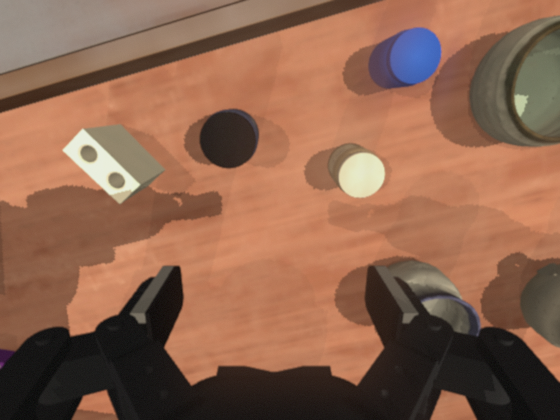

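The wrist view shows the jar lid at (138,229), the prop bores at (153,89) and (180,117), the pale jar at (175,362) and the blue jar at (55,405). j6 is near its limit, so I'll turn positively while moving over the jar.

```bash
python3 - <<'E'
from h import *
print(ray("wrist",(138,229),75)); a,b=ray("wrist",(153,89),75),ray("wrist",(180,117),75);print((a+b)/2,np.degrees(np.arctan2(*(a-b)[[1,0]])))
E
python3 -m inch '[[0,0,-0.01,7,1],[0.01,0.01,-0.02,14,1],[0.02,0.02,-0.03,21,1],[0.02,0.02,-0.04,28,1],[0.02,0.02,-0.04,35,1],[0.02,0.02,-0.04,42,1],[0.02,0.02,-0.04,49,1],[0.02,0.02,-0.04,56,1]]'
python3 -m inch '[[0,0,0,7,1],[0,0,0,14,1],[0,0,0,21,1],[0,0,0,28,1],[0,0,0,35,1],[0,0,0,42,1],[0,0,0,49,1],[0,0,0,56,1]]'
```

```text
[ 476.1 -176.1   75. ]
[480.4 -52.1  75. ] 26.266638357083103
t: 2.38
position: [436.9, -183.0, 199.2]
tcp_rot: [[0.746, 0.665, -0.0], [0.665, -0.746, -0.0], [-0.0, -0.0, -1.0]]
wrist_force: [0.3, 0.8, 0.2]
grip_width: 85.7
grasp_force: 0.0
t: 3.05
position: [436.9, -183.1, 199.3]
tcp_rot: [[-0.134, 0.991, -0.0], [0.991, 0.134, -0.0], [-0.0, -0.0, -1.0]]
wrist_force: [0.2, 0.5, -0.0]
grip_width: 85.4
grasp_force: 0.0
```

```bash
python3 look.py w2 jar_mid
python3 - <<'E'
from h import *
print(ray("top",(164.6,335.6),75))
r=finder.masks_of("wrist","jar_mid")
for q in r[:2]:
  ys,xs=np.nonzero(q["region"]);print(q["confidence"],xs.min(),xs.max(),ys.min(),ys.max())
E
```

```text
box x,y,w,h (286, 146, 67, 75)
3.2 [ 437.1 -182.7  199.3] [-0.4   0.03 -0.23  1.31 -0.    1.05]
[ 471.2 -168.1   75. ]
0.88 286 352 146 220
```

View pics/w2.png

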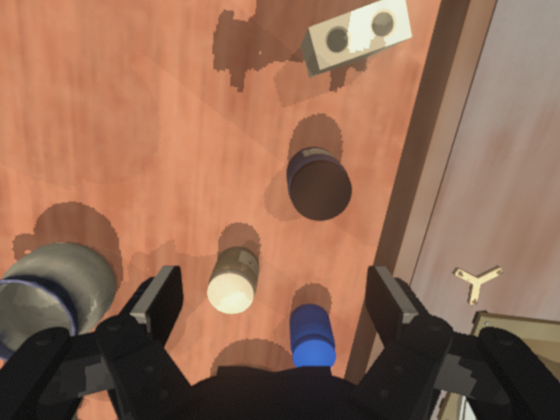

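The jar lid is at (187,320), the prop bores at (40,338) and (24,383), the pale jar at (287,231), and the ledge lies clear to the right.

```bash
python3 - <<'E'
from h import *
print(ray("wrist",(188,320.5),75)); a,b=ray("wrist",(24,383),75),ray("wrist",(40,338),75);print((a+b)/2,np.degrees(np.arctan2(*(a-b)[[1,0]])))
E
```

```text
[ 476.  -167.4   75. ]
[484.7  -47.85  75.  ] 25.192046367427917
```

```bash
python3 -m inch '[[0.02,0.006,-0.02,0,1],[0.038,0.013,-0.04,0,1],[0.038,0.013,-0.06,0,1],[0.038,0.013,-0.08,0,1],[0.038,0.013,-0.1,0,1],[0.038,0.013,-0.12,0,1],[0.038,0.013,-0.14,0,1],[0.038,0.013,-0.157,0,1]]'
python3 -m inch '[[0,0,0,0,1],[0,0,0,0,0.3],[0,0,0,0,-0.2],[0,0,0,0,-0.6],[0,0,0,0,-1],[0,0,0,0,-1],[0,0,0,0,-1],[0,0,0,0,-1]]'
```

```text
t: 3.92
position: [475.1, -168.8, 40.9]
tcp_rot: [[-0.127, 0.992, -0.001], [0.992, 0.127, 0.0], [0.0, -0.001, -1.0]]
wrist_force: [-0.2, -0.8, -0.2]
grip_width: 85.3
grasp_force: 0.0
t: 4.58
position: [476.4, -168.9, 44.3]
tcp_rot: [[-0.131, 0.991, 0.002], [0.991, 0.131, -0.001], [-0.002, 0.002, -1.0]]
wrist_force: [-2.0, 0.4, 5.3]
grip_width: 52.2
grasp_force: 62.9
```

The grip closed to 52 mm where I expected 56 mm, so I'm checking how the jar sits between the pads.

```bash
python3 - <<'E'
from h import *
s=cams.camera("scene");w=cams.camera("wrist")
c=np.zeros((420,800,3),np.uint8);c[:,:400]=cv2.resize(s[105:210,230:330],(400,420),interpolation=3);c[:300,400:]=cv2.resize(w,(400,300))
cv2.imwrite("pics/g1.png",c);o=env.get_obs();print(o["grip_width"],o["position"],o["wrist_force"],o["ft_torque"])
E
```

```text
52.049938097418895 [ 476.42790642 -168.90248549   44.27165053] [-2.72977595 -0.13598543  5.63712902] [-0.02058786  0.45086988 -0.03216993]
```

View pics/g1.png

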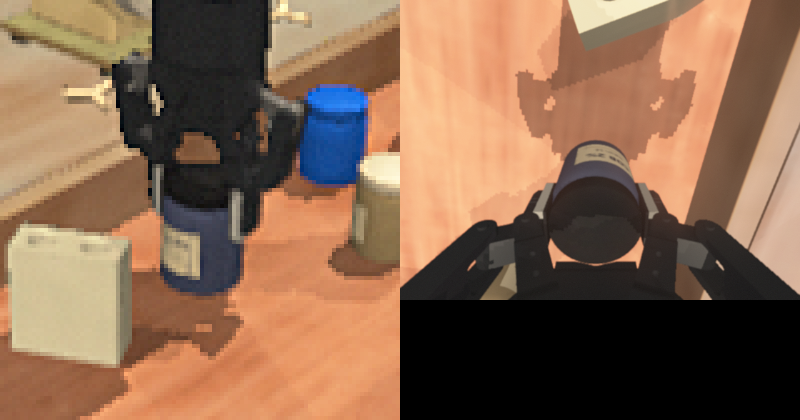

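```bash
python3 - <<'E'
from h import *
w=cams.camera("wrist");cv2.imwrite("pics/g2.png",cv2.resize(w[180:380,150:420],(800,593),interpolation=3))
for z in (72,75,77):print(ray("wrist",(318,273),z))
E
```

```text
[ 477.8 -173.3   72. ]
[ 477.5 -171.    75. ]
[ 477.3 -169.5   77. ]
```

View pics/g2.png

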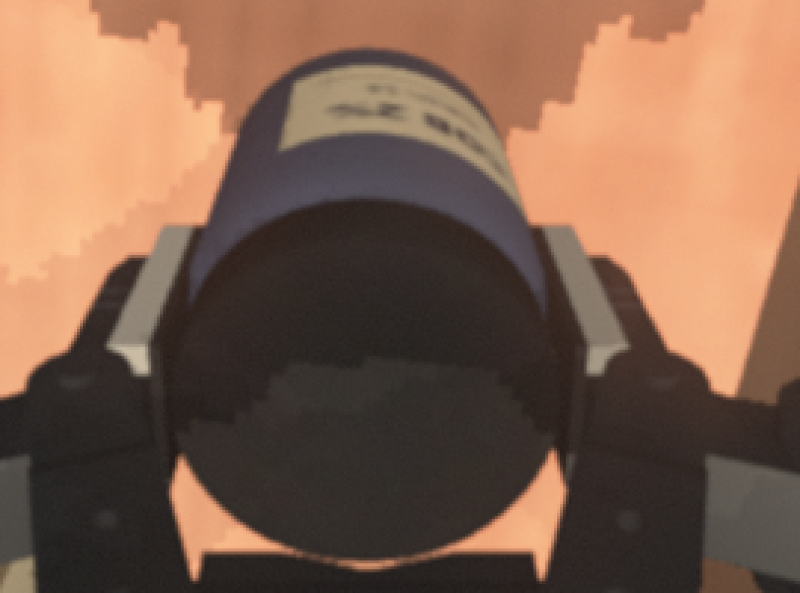

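The lid is centred between the pads and lined up with them, so the grasp is good. Lifting.

```bash
python3 -m inch '[[0,0,0.005,0,-1],[0,0,0.015,0,-1],[0,0,0.03,0,-1],[0,0,0.045,0,-1],[0,0,0.06,0,-1],[0,0,0.08,0,-1],[0,0,0.1,0,-1],[0,0,0.11,0,-1]]'
python3 -m inch '[[-0.005,0.03,0,0,-1],[-0.015,0.065,0,0,-1],[-0.03,0.1,0,0,-1],[-0.045,0.135,0,0,-1],[-0.055,0.17,0,0,-1],[-0.065,0.205,0,0,-1],[-0.075,0.235,0,0,-1],[-0.08,0.26,0,0,-1]]'
```

```text
t: 5.4
position: [476.6, -168.7, 155.7]
tcp_rot: [[-0.131, 0.991, 0.004], [0.991, 0.131, -0.001], [-0.002, 0.003, -1.0]]
wrist_force: [-0.1, -0.4, -2.3]
grip_width: 52.2
grasp_force: 63.1
t: 6.07
position: [394.1, 93.4, 152.8]
tcp_rot: [[-0.132, 0.991, 0.0], [0.991, 0.132, 0.0], [0.0, 0.0, -1.0]]
wrist_force: [0.7, -0.6, -0.9]
grip_width: 51.9
grasp_force: 63.1
```

```bash
python3 look.py w3 round_nest oblong_nest
```

```text
round_nest [ 37. 324.] 0.78 [417.6 227.5   6. ]
 box x,y,w,h (245, 0, 253, 182)
oblong_nest [101. 405.] 0.78 [495.8 186.2   6. ]
 box x,y,w,h (245, 0, 253, 183)
6.3167 [395.7  91.5 152.5] [ 0.23 -0.08 -0.44  1.21 -0.    1.67]
```

View pics/w3.png

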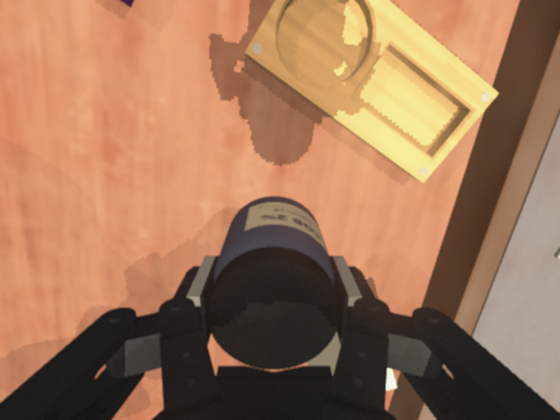

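The wrist view shows the round nest rim centred at about (39,324), with tray top corners at (52,245), (182,424) and (93,498). The jar hangs straight in the jaws.

```bash
python3 - <<'E'
from h import *
P=[ray("wrist",p,22) for p in((39,324),(52,245),(182,424),(93,498))]
for p in P:print(p)
d=P[2]-P[1];print(np.degrees(np.arctan2(d[1],d[0])),np.hypot(*d[:2]))
d=P[3]-P[2];print(np.degrees(np.arctan2(d[1],d[0])),np.hypot(*d[:2]))
for c in("top",):
  for p in ((196,176),):print(ray(c,p,22))
E
```

```text
[417.7 219.6  22. ]
[359.7 202.8  22. ]
[522.9 122.3  22. ]
[560.8 200.1  22. ]
-26.255271165576964 181.97387175086428
64.02713217505104 86.5404529685395
[412.1 222.3  22. ]
```

```bash
python3 -m inch '[[0.005,0.02,0,0,-1],[0.012,0.04,0,0,-1],[0.02,0.06,0,0,-1],[0.024,0.07,0,0,-1],[0.024,0.07,0,0,-1],[0.024,0.07,0,0,-1]]'; python3 look.py w4 round_nest oblong_nest
```

```text
t: 6.82
position: [419.7, 160.9, 152.0]
tcp_rot: [[-0.131, 0.991, -0.001], [0.991, 0.131, -0.001], [-0.001, -0.001, -1.0]]
wrist_force: [-0.1, 0.1, -2.1]
grip_width: 51.9
grasp_force: 63.2
round_nest [119. 276.] 0.84 [413.7 225.6   6. ]
 box x,y,w,h (0, 0, 142, 93)
oblong_nest [177. 360.] 0.76 [496.1 185.1   6. ]
 box x,y,w,h (0, 0, 142, 93)
7.0667 [419.4 160.8 152.3] [ 0.37 -0.   -0.37  1.21 -0.    1.81]
```

View pics/w4.png

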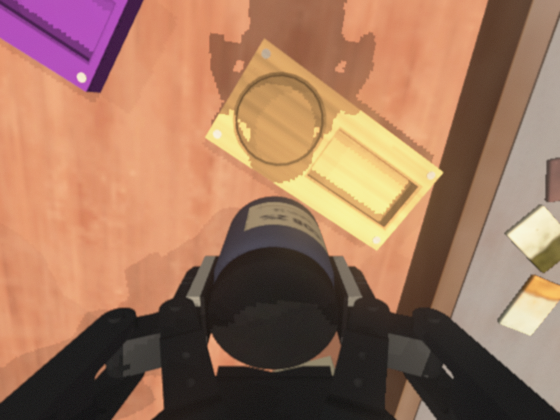

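The whole tray is in view: round rim centred at (119,280), corners at (40,265), (137,206), (250,378) and (172,442).

```bash
python3 - <<'E'
from h import *
P=[ray("wrist",p,22) for p in((119,280),(40,265),(137,206),(250,378),(172,442))]
for p in P:print(p)
print(np.mean(P[1:],axis=0))
for d in(P[3]-P[2],P[4]-P[1]):print(np.degrees(np.arctan2(d[1],d[0])),np.hypot(*d[:2]))
# jar lid centre
print("lid",[ray("wrist",(306,272),z) for z in(182,184)])
E
```

```text
[416.7 227.   22. ]
[397.6 282.3  22. ]
[358.3 204.8  22. ]
[522.3 123.4  22. ]
[559.3 202.   22. ]
[459.375 203.125  22.   ]
-26.39711092667491 183.0900324976758
-26.40893227321971 180.5407987131994
lid [array([419.5, 163.3, 182. ]), array([419.3, 164.7, 184. ])]
```

```bash
python3 -m inch '[[0,0.02,0,0,-1],[-0.001,0.04,0,0,-1],[-0.001,0.063,0,0,-1],[-0.001,0.063,-0.02,0,-1],[-0.001,0.063,-0.04,0,-1],[-0.001,0.063,-0.06,0,-1],[-0.001,0.063,-0.075,0,-1],[-0.001,0.063,-0.075,0,-1]]'
python3 -m inch '[[0,0,-0.005,0,-1],[0,0,-0.01,0,-1],[0,0,-0.014,0,-1],[0,0,-0.018,0,-1],[0,0,-0.02,0,-1],[0,0,-0.022,0,-1],[0,0,-0.022,0,-1]]'
```

```text
t: 7.73
position: [416.6, 223.2, 74.4]
tcp_rot: [[-0.131, 0.991, -0.005], [0.991, 0.131, -0.003], [-0.002, -0.005, -1.0]]
wrist_force: [0.1, -0.1, -2.1]
grip_width: 52.3
grasp_force: 63.4
t: 8.32
position: [418.5, 224.6, 55.1]
tcp_rot: [[-0.131, 0.991, -0.0], [0.991, 0.131, -0.0], [-0.0, -0.0, -1.0]]
wrist_force: [-0.1, 0.5, -2.2]
grip_width: 52.3
grasp_force: 63.5
```

```bash
python3 -m inch '[[0,0,-0.0015,0,-1],[0,0,-0.003,0,-1],[0,0,-0.004,0,-1],[0,0,-0.005,0,-1],[0,0,-0.005,0,-1],[0,0,-0.005,0,-1]]'
```

```text
t: 8.82
position: [418.6, 224.7, 50.4]
tcp_rot: [[-0.131, 0.991, 0.0], [0.991, 0.131, 0.0], [0.0, 0.0, -1.0]]
wrist_force: [-0.5, -0.2, -1.7]
grip_width: 52.3
grasp_force: 63.7
```

```bash
python3 -m inch '[[0,0,-0.001,0,-1],[0,0,-0.002,0,-1],[0,0,-0.002,0,-1],[0,0,-0.002,0,-1]]'
```

```text
t: 9.15
position: [418.6, 224.9, 50.2]
tcp_rot: [[-0.131, 0.991, 0.001], [0.991, 0.131, 0.001], [0.001, 0.001, -1.0]]
wrist_force: [-7.1, -2.5, 15.1]
grip_width: 52.1
grasp_force: 65.9
```

The jar touched the nest floor at the predicted height. Releasing and rising.

```bash
python3 -m inch '[[0,0,0.001,0,-0.6],[0,0,0.001,0,0],[0,0,0.001,0,0.5],[0,0,0.001,0,1],[0,0,0.001,0,1],[0,0,0.001,0,1],[0,0,0.001,0,1]]'
python3 -m inch '[[0,0,0.01,0,1],[0,0,0.03,0,1],[0,0,0.05,0,1],[0,0,0.07,0,1],[0,0,0.09,0,1],[0,0,0.11,0,1]]'
python3 look.py w5 jar_mid
```

```text
t: 9.73
position: [418.7, 224.6, 49.1]
tcp_rot: [[-0.131, 0.991, -0.0], [0.991, 0.131, -0.0], [-0.0, -0.0, -1.0]]
wrist_force: [0.5, -0.0, -0.4]
grip_width: 85.5
grasp_force: 0.0
t: 10.23
position: [418.6, 224.6, 161.0]
tcp_rot: [[-0.131, 0.991, 0.0], [0.991, 0.131, 0.0], [0.0, 0.0, -1.0]]
wrist_force: [-0.0, 0.6, -0.3]
grip_width: 85.2
grasp_force: 0.0
 box x,y,w,h (237, 162, 72, 91)
10.3833 [419.6 225.1 161.3] [ 0.49  0.04 -0.3   1.22 -0.    1.93]
```

```bash
python3 -m inch '[[0,-0.03,0,7,1],[0,-0.06,0,14,1],[0,-0.09,0,21,1],[0,-0.12,0,28,1],[0.01,-0.15,0,35,1],[0.02,-0.18,0,42,1],[0.03,-0.2,0,49,1],[0.04,-0.21,0,56,1]]'
python3 -m inch '[[0.01,-0.02,0,7,1],[0.02,-0.04,0,14,1],[0.025,-0.05,0,21,1],[0.03,-0.055,0,28,1],[0.035,-0.06,0,35,1],[0.04,-0.065,0,42,1],[0.04,-0.065,0,49,1],[0.04,-0.065,0,52,1]]'
python3 look.py w6 prop_mid
```

```text
t: 11.05
position: [458.2, 12.1, 158.4]
tcp_rot: [[-0.89, 0.457, -0.001], [0.457, 0.89, -0.001], [0.001, -0.001, -1.0]]
wrist_force: [0.5, 0.3, -0.6]
grip_width: 85.4
grasp_force: 0.0
t: 11.72
position: [498.2, -50.7, 158.1]
tcp_rot: [[-0.907, -0.421, -0.002], [-0.421, 0.907, 0.0], [0.002, 0.001, -1.0]]
wrist_force: [-0.2, 0.2, 0.8]
grip_width: 85.7
grasp_force: 0.0
prop_mid [188. 287.] 0.68 [482.3 -47.   37.5]
 box x,y,w,h (266, 139, 44, 107)
11.8667 [498.1 -50.4 158.4] [-0.1   0.09 -0.25  1.23 -0.   -0.53]
```

View pics/w6.png

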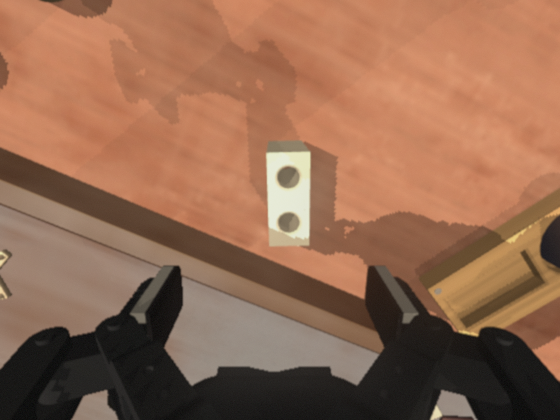

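The prop top is at (199,288), aligned with the jaws' axis (edges vertical in the image). The jar shows in the tray at the right edge.

```bash
python3 - <<'E'
from h import *
print(ray("wrist",(199,288.5),75)); a,b=ray("wrist",(177,288.5),75),ray("wrist",(222,288.5),75);print(a,b,np.degrees(np.arctan2(*(b-a)[[1,0]])))
i=cams.camera_info("wrist");print(-np.array(i["R"]).T@np.array(i["t"]).ravel())
E
```

```text
[481.8 -47.9  75. ]
[467.2 -54.8  75. ] [497.7 -40.3  75. ] 25.42687416958981
[427.95550276 -84.19281748 293.92214519]
```

```bash
python3 -m inch '[[-0.01,0.0025,0,0,1],[-0.016,0.0025,-0.02,0,1],[-0.016,0.0025,-0.04,0,1],[-0.016,0.0025,-0.06,0,1],[-0.016,0.0025,-0.08,0,1],[-0.016,0.0025,-0.1,0,1],[-0.016,0.0025,-0.114,0,1],[-0.016,0.0025,-0.114,0,1]]'
python3 -m inch '[[0,0,0,0,0.3],[0,0,0,0,-0.2],[0,0,0,0,-0.6],[0,0,0,0,-1],[0,0,0,0,-1],[0,0,0,0,-1],[0,0,0,0,-1],[0,0,0,0,-1]]'
```

```text
t: 12.53
position: [479.5, -47.4, 42.3]
tcp_rot: [[-0.909, -0.416, -0.005], [-0.416, 0.909, 0.001], [0.005, 0.003, -1.0]]
wrist_force: [-0.8, -0.5, -1.3]
grip_width: 85.2
grasp_force: 0.0
t: 13.2
position: [483.2, -47.9, 46.3]
tcp_rot: [[-0.909, -0.417, 0.002], [-0.417, 0.909, 0.0], [-0.001, -0.001, -1.0]]
wrist_force: [-1.5, 0.7, 6.9]
grip_width: 29.3
grasp_force: 59.8
```

```bash
python3 -m inch '[[0,0,0.005,0,-1],[0,0,0.015,0,-1],[0,0,0.03,0,-1],[0,0,0.045,0,-1],[0,0,0.06,0,-1],[0,0,0.08,0,-1],[0,0,0.1,0,-1],[0,0,0.105,0,-1]]'
python3 -m inch '[[0,0.02,0,-6.5,-1],[0.005,0.045,0,-13,-1],[0.01,0.07,0,-19.5,-1],[0.015,0.1,0,-26,-1],[0.015,0.13,0,-32.5,-1],[0.015,0.16,0,-39,-1],[0.015,0.18,0,-45.5,-1],[0.015,0.19,0,-51.6,-1]]'
python3 -m inch '[[0,0,0,0,-1]]'
python3 look.py w7 round_nest oblong_nest
```

```text
t: 13.87
position: [483.9, -48.1, 153.8]
tcp_rot: [[-0.909, -0.417, 0.004], [-0.417, 0.909, -0.001], [-0.004, -0.002, -1.0]]
wrist_force: [0.7, -0.6, -1.8]
grip_width: 29.6
grasp_force: 59.4
t: 14.53
position: [497.2, 144.5, 149.6]
tcp_rot: [[-0.89, 0.456, -0.001], [0.456, 0.89, 0.0], [0.001, -0.0, -1.0]]
wrist_force: [-0.1, -0.6, -2.0]
grip_width: 29.4
grasp_force: 59.8
t: 14.62
position: [497.2, 144.1, 149.6]
tcp_rot: [[-0.891, 0.454, -0.001], [0.454, 0.891, 0.0], [0.001, -0.0, -1.0]]
wrist_force: [-0.5, -0.4, -2.5]
grip_width: 28.9
grasp_force: 59.7
 box x,y,w,h (262, 0, 123, 231)
oblong_nest [170. 317.] 0.77 [495.7 184.9   6. ]
 box x,y,w,h (262, 0, 124, 231)
14.8667 [497.5 141.3 150.1] [ 0.28  0.13 -0.23  1.21 -0.    0.75]
```

View pics/w7.png

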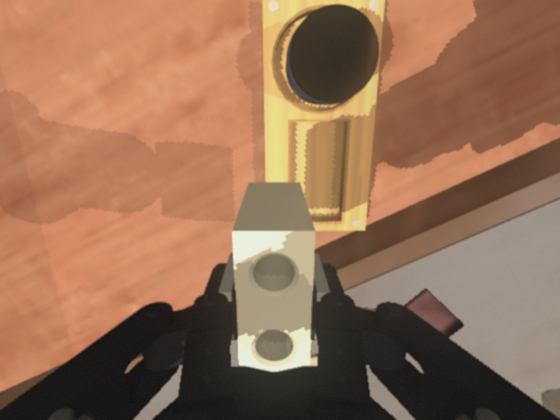

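The jar stands in its nest (lid at (53,333)). The oblong rim is centred at about (170,319) and the prop hangs straight, with bores at (271,273) and (345,274).

```bash
python3 - <<'E'
from h import *
print("nest",ray("wrist",(170,319.5),22),"prop",(ray("wrist",(271,273),178.8)+ray("wrist",(345,274),178.8))/2, "jar lid",ray("wrist",(53,333),81))
print(ray("wrist",(120,320),22),ray("wrist",(221,318),22),env.get_obs()["position"])
E
```

```text
nest [492.5 186.1  22. ] prop [497.25 140.75 178.8 ] jar lid [418.4 219.5  81. ]
[455.6 203.2  22. ] [533.7 166.   22. ] [497.5250075  141.2515034  150.14211715]
```

```bash
python3 -m inch '[[-0.001,0.015,0,0,-1],[-0.002,0.03,0,0,-1],[-0.002,0.0435,0,0,-1],[-0.002,0.0435,-0.02,0,-1],[-0.002,0.0435,-0.04,0,-1],[-0.002,0.0435,-0.06,0,-1],[-0.002,0.0435,-0.074,0,-1],[-0.002,0.0435,-0.074,0,-1]]'
python3 -m inch '[[0,0,0,0,-1],[0,0,-0.004,0,-1],[0,0,-0.008,0,-1],[0,0,-0.012,0,-1],[0,0,-0.016,0,-1],[0,0,-0.018,0,-1],[0,0,-0.018,0,-1],[0,0,-0.018,0,-1]]'
```

```text
t: 15.53
position: [493.7, 184.6, 73.2]
tcp_rot: [[-0.891, 0.453, -0.005], [0.453, 0.891, -0.002], [0.004, -0.004, -1.0]]
wrist_force: [-0.2, -0.5, -1.9]
grip_width: 29.4
grasp_force: 59.8
t: 16.2
position: [495.5, 185.6, 58.2]
tcp_rot: [[-0.891, 0.454, -0.0], [0.454, 0.891, -0.0], [0.0, -0.0, -1.0]]
wrist_force: [0.3, -0.4, -2.5]
grip_width: 29.4
grasp_force: 59.8
```

```bash
python3 -m inch '[[0,0,-0.0015,0,-1],[0,0,-0.003,0,-1],[0,0,-0.0045,0,-1],[0,0,-0.0055,0,-1],[0,0,-0.006,0,-1],[0,0,-0.006,0,-1]]'
```

```text
t: 16.7
position: [495.6, 185.6, 52.4]
tcp_rot: [[-0.891, 0.454, -0.0], [0.454, 0.891, 0.0], [0.0, 0.0, -1.0]]
wrist_force: [-1.0, -0.5, -0.9]
grip_width: 29.7
grasp_force: 60.1
```

```bash
python3 -m inch '[[0,0,-0.0005,0,-1],[0,0,-0.001,0,-1],[0,0,-0.0015,0,-1],[0,0,-0.0015,0,-1]]'
```

```text
t: 17.03
position: [495.5, 185.7, 52.3]
tcp_rot: [[-0.891, 0.454, 0.001], [0.454, 0.891, 0.0], [-0.001, 0.001, -1.0]]
wrist_force: [-5.7, -1.0, 11.1]
grip_width: 29.1
grasp_force: 61.6
```

The prop is on the floor at the predicted height. Releasing, rising, and backing off for a check.

```bash
python3 -m inch '[[0,0,0.001,0,-0.6],[0,0,0.001,0,0],[0,0,0.001,0,0.5],[0,0,0.001,0,1],[0,0,0.001,0,1],[0,0,0.001,0,1],[0,0,0.001,0,1],[0,0,0.001,0,1]]'
python3 -m inch '[[0,0,0.01,0,1],[0,0,0.03,0,1],[0,0,0.05,0,1],[0,0,0.07,0,1],[0,0,0.09,0,1],[0,-0.03,0.11,0,1],[0,-0.06,0.11,0,1],[0,-0.06,0.11,0,1]]'
python3 - <<'E'
from h import *
w=cams.camera("wrist");s=cams.camera("scene")
c=np.zeros((600,800,3),np.uint8);c[:300,:400]=cv2.resize(w,(400,300));c[:300,400:]=cv2.resize(s[180:285,120:260],(400,300),interpolation=3);c[300:]=cv2.resize(s[100:220,60:380],(800,300),interpolation=3)
cv2.imwrite("pics/end.png",c)
for r in finder.pinpoint("wrist","prop_mid"):print("prop",ray("wrist",r["pixel"],43.5),r["confidence"])
for cam in("top","scene"):
  for n,z in(("jar_mid",43.5),("prop_mid",43.5),("small_jar_mid",31)):
    cams.camera(cam)
    for r in finder.pinpoint(cam,n):print(cam,n,ray(cam,r["pixel"],z),round(r["confidence"],2))
E
```

```text
t: 17.7
position: [495.6, 185.6, 51.7]
tcp_rot: [[-0.891, 0.454, -0.0], [0.454, 0.891, -0.0], [0.0, -0.0, -1.0]]
wrist_force: [-0.6, -0.2, -1.1]
grip_width: 85.4
grasp_force: 0.0
t: 18.37
position: [496.2, 122.6, 164.3]
tcp_rot: [[-0.89, 0.456, 0.003], [0.456, 0.89, -0.001], [-0.003, 0.001, -1.0]]
wrist_force: [-0.3, -0.7, 0.3]
grip_width: 85.6
grasp_force: 0.0
prop [495.4 190.2  43.5] 0.81
top prop_mid [484.1 184.   43.5] 0.38
top small_jar_mid [ 503.5 -347.6   31. ] 0.62
top small_jar_mid [495.4 187.3  31. ] 0.51
scene jar_mid [413.2 226.5  43.5] 0.94
scene prop_mid [493.3 184.4  43.5] 0.73
scene small_jar_mid [ 498.4 -344.4   31. ] 0.94
scene small_jar_mid [ 409.2 -301.1   31. ] 0.89
```

View pics/end.png

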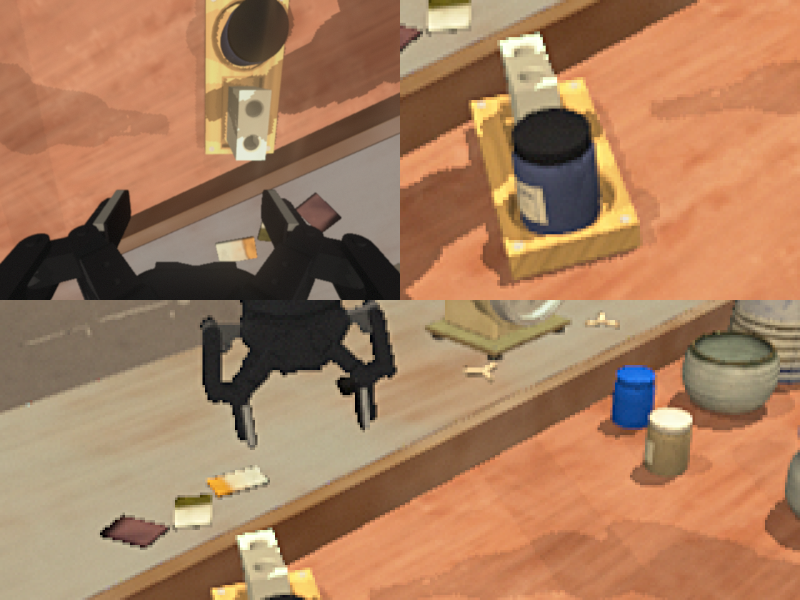

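The jar and prop both stand upright and seated in the wooden tray. The pale jar hasn't moved, and the gripper is clear of everything.

```bash
python3 -c "
from rig import env
print(env.close_job())"
```

```text
the job is handed in; nothing more can be done
None
```

The larger jar stands in the round nest and the prop in the oblong nest, both on the nest floor; the smaller jar was left alone, and I handed the job in at about 18 s on the robot's clock (no verdict was returned).

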